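# Knock the chocolate bars loose on the tapping stand

## Task

The tapping stand with the brown bar mould clipped on its platform is ready to knock the set bars loose. Pull that stand's black knob straight up, click by click, until the pawl holds the platform in the top notch, and let go; then press the pawl's lever pad down so that the platform drops all the way back to the bottom, and move clear. Do not raise the empty stand.

Things in the scene. Friction and masses are not known exactly. Their poses are not given: they have to be found in the camera images.
- tap_rail (a joint): Height (m) of the upright toothed rail of the stand whose 90 x 170 mm platform carries the brown bar mould: 0 = down, stop at 0.075. About 0.5 kg; pulling up takes 5 to 12 N. The sprung pawl holds it at 0.020, 0.040, 0.060 (top notch): pull a few mm past, let go, it sinks back onto the pawl. Starts at 0 or in the first notch. With the pawl out it falls to 0 by itself within 0.5 s.
- knob_mid (a point): Middle of the black round knob on top of that rail: upright cylinder, 28 mm diameter, 36 mm high, moving straight up and down with the rail (this point is 0.186 m above the table with the rail at 0). Under it a thinner neck 14 mm high. Nothing within 50 mm beside it at its height. z up; y points to the lever pad's side, x to the platform.
- lever_pad (a point): Top centre of the flat black pad (30 x 36 mm) ending the pawl's lever on that stand, 110 mm to the side of the rail, 0.114 m high, level. Pressed from above (2 to 5 N) it swings down about a pivot 90 mm nearer the rail; 20 mm down frees the rail, stop at 35 mm, springs back. Keep it down till the rail is at 0, else the pawl catches the next tooth. Falling parts clear a finger here.
- empty_rail (a joint): Rail height (m) of the second stand, built alike but with a bare platform, no mould. Starts at 0 and must stay down. It stands on the other side of the robot's centre line from the loaded stand; either may be on the left.

How it is judged:
On the way:
1. the rail of the loaded stand rests in its top notch (height 52 to 68 mm, still) with the fingers touching nothing (value of joint tap_rail between 0.052 and 0.068 m and velocity of joint tap_rail between -0.01 and 0.01 m/s and contact force between the fingers and anything else below 0.3 N), for 0.3 s.
At the end, for the whole second after the job is handed in: The loaded stand's rail is back at the bottom (below 6 mm) and still; the empty stand's rail is down (below 10 mm) (value of joint tap_rail below 0.006 m and velocity of joint tap_rail between -0.01 and 0.01 m/s and value of joint empty_rail below 0.01 m); the robot touches nothing.
It fails at once if the empty stand's rail was raised by more than 12 mm (value of joint empty_rail above 0.012 m).
It also fails if it takes over 45 s, if anything falls off the work surface, if the arm or the gripper's body presses on something with over 40 N, if the wrist force passes 120 N, or if a joint passes its speed limit or range.

## Robot

A 7-joint arm with a two-finger parallel gripper is mounted at the origin on the work surface. World frame = base frame: x ahead of the robot, y to its left, z up, the work surface at z = 0. Lengths are in m, angles in rad, forces in N, time in s.
With the tool pointing down it reaches from about 0.4 to 0.85 m from the base axis. Payload 4.5 kg.
Tool frame: the origin (TCP) lies midway between the tips of the shut fingers; the grasp point (between the pads) lies 19 mm behind it; z points along the fingers, y is the line along which they close (so a half turn about z gives the same grasp; the last joint's range is limited). The gripper opens to 85 mm and grips with 20 to 120 N. Pads are 22 mm wide; open, the fingers measure 114 mm over their backs; the gripper's body (76 mm by 85 mm) begins 54 mm behind the grasp point. The pads swing forward as they close: fully open they stand 13 mm farther back than shut.
Start: joints at [1.173, 0.689, -0.195, 1.565, 0.157, 0.902, -0.215], TCP at [0.262, -0.568, 0.231] pointing down, gripper open.
Joint ranges: [-3.01, 3.01], [-0.46, 2.08], [-1.47, 1.51], [0.13, 2.56], [-1, 4.14], [0.04, 2.09], [-2.66, 2.66]. Speed limits (rad/s): [2.57, 2.57, 3.14, 3.14, 3.14, 3.14, 3.14].

## Interface

Orientations are given as a unit quaternion [w, x, y, z].
In Python, from station import r, effector, solve_ik, observe, imaging, workorder gives the robot as it stands. Calls block until the motion is done:
- r.move_ptp(position, orientation): joint-space move of the TCP to a pose.
- r.movel(position, attitude=None, v=0.15): straight line of the TCP; attitude=None keeps the orientation; v is the mean speed in m/s.
- r.move_joints(angles): joint-space move.
- effector.open_jaws() and effector.close(force=None): open the fingers fully, or close them until they stop; force is the grip in N (None keeps the last).
- r.wait(seconds).
- solve_ik(position, orientation): joint angles nearest the present ones, or None.
- observe(): the state.
- imaging.capture(name): name is "side" or "top" or "wrist"; returns a dict with "color" (400x640x3 uint8, red, green, blue), "vfov" (degrees; the focal length in pixels is half the picture's height over the tangent of half this angle, whatever the lens; pixels are square), "cx", "cy" (the principal point, pixels), "position" and "rotation" of the camera in the world; the wrist camera has in their place "tool_from_camera" (4x4, takes a point from camera to tool coordinates, whose origin is the TCP and whose axes are the flange's). Camera axes: x right, y up, looking along -z (the intrinsics and any distortion apply to the point x, -y, -z); pixel columns grow to the right and rows downward; lengths in m; the calibration is good to about 2 mm. A picture is of the moment at which its call begins: read the wrist's pose just before it. There is no depth.
A pose or a line that the arm cannot do raises r.IKError and nothing moves.
- workorder.job_done(): hands the job in; it is judged then, once.
The state is a dict: "time": time; "q": joint angles; "dq": joint speeds; "effort": joint torques, N m; "eef_pos": TCP position; "orientation": TCP orientation; "ft_force": force on the tool from outside, world axes, zero at the start; "moment": the same for the moment, N m; "opening": opening from 0.0 (shut) to 1.0 (fully open); "grip_force": force on a finger pad.
Only numpy, scipy, OpenCV 4.12 (cv2) and the standard library are available. Lean on these libraries where they do the work, as an engineer would, in place of code of your own. Each camera call takes 0.05 s, during which the arm holds its last target. There are 200 camera calls.

## Working session

There is one attempt and no reset: what is moved stays moved. The work goes in short steps, each a Python script; the robot and the scene stay as the last script left them, time stands still between calls to the robot, and variables do not carry over. Pictures are saved under pics/ and viewed, at most 10 in all, crops included, and the job is handed in when it is done.

```bash
mkdir -p pics; ls
python3 - <<'E'
from station import r, effector, solve_ik, observe, imaging, workorder
import cv2,numpy as np
for n in ("top","side"):
    c=imaging.capture(n); cv2.imwrite(f"pics/{n}0.png",c["color"][:,:,::-1])
    print({k:(np.round(v,4).tolist() if not isinstance(v,str) else v) for k,v in c.items() if k!="color"})
s=observe();print(s["time"],s["eef_pos"],s["orientation"],s["opening"])
E
```

```text
pics
{'vfov': 45.2168, 'cx': 326.6985, 'cy': 197.256, 'position': [0.4072, 0.0376, 1.0788], 'rotation': [-0.7026, -0.0389, 0.0388, 0.7094]}
{'vfov': 57.3088, 'cx': 322.8178, 'cy': 198.9944, 'position': [0.3661, 0.6443, 0.6448], 'rotation': [-0.1135, -0.0427, 0.4341, 0.8927]}
0.1 [ 0.26129843 -0.56712826  0.23056907] [-7.83589773e-04  9.76771740e-01  2.14280893e-01 -2.31194015e-04] 1.0012869300921516
```

View pics/top0.png

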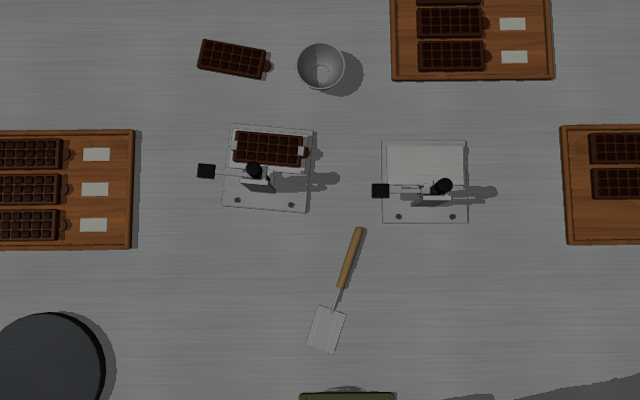

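View pics/side0.png

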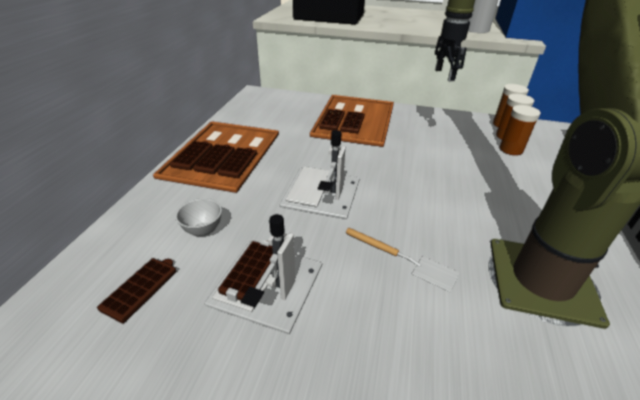

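The top view shows the loaded stand on the left (+y), with its knob top near (254,170) and lever pad near (206,171). The empty stand's knob is near (444,186). In the side view the loaded knob is near (277,226) and its pad near (253,297).

```bash
cat > h.py <<'E'
from station import r, effector, solve_ik, observe, imaging, workorder
import cv2,numpy as np
from scipy.spatial.transform import Rotation as R
def ray(c,u,v):
    f=200/np.tan(np.radians(c["vfov"])/2)
    w,x,y,z=c["rotation"]
    d=R.from_quat([x,y,z,w]).apply([(u-c["cx"])/f,-(v-c["cy"])/f,-1])
    return np.array(c["position"]),d/np.linalg.norm(d)
def plane(c,u,v,z):
    p,d=ray(c,u,v); return p+d*(z-p[2])/d[2]
def tri(a,b):
    (p,d),(q,e)=a,b
    t=np.linalg.lstsq(np.c_[d,-e],q-p,rcond=None)[0]
    A,B=p+t[0]*d,q+t[1]*e
    return (A+B)/2,np.linalg.norm(A-B)
def blobs(c,x0,y0,x1,y1,th=40,mn=40):
    g=c["color"][y0:y1,x0:x1].max(2)
    n,l,s,ce=cv2.connectedComponentsWithStats((g<th).astype(np.uint8))
    return [(s[i].tolist(),(ce[i]+[x0,y0]).round(1).tolist()) for i in range(1,n) if s[i,4]>mn]
E
python3 - <<'E'
from h import *
t=imaging.capture("top");s=imaging.capture("side")
for th in (25,35): 
    print(th,"top",blobs(t,190,125,320,215,th)); print("side",blobs(s,200,200,330,330,th))
a=cv2.resize(t["color"][120:220,190:320],None,fx=4,fy=4,interpolation=cv2.INTER_CUBIC)
b=cv2.resize(s["color"][205:330,205:330],None,fx=3.2,fy=3.2,interpolation=cv2.INTER_CUBIC)
im=np.zeros((800,520,3),np.uint8);im=np.zeros((400,920,3),np.uint8);im[:,:520]=a;im[:,520:]=b
im=np.minimum(im.astype(int)*2,255).astype(np.uint8)
cv2.imwrite("pics/crop1.png",cv2.resize(im,(800,348))[:,:,::-1])
for n,(u,v) in dict(pad=(206,171),).items(): print(n,plane(t,u,v,.114))
print(tri(ray(t,254,170),ray(s,277,218)))
E
```

```text
25 top [([49, 8, 9, 8, 43], [243.4, 136.3]), ([60, 9, 8, 8, 47], [253.5, 137.1]), ([69, 10, 9, 8, 49], [263.5, 137.9]), ([80, 11, 8, 8, 54], [273.6, 139.1]), ([90, 12, 8, 7, 52], [283.6, 140.0]), ([100, 13, 8, 7, 51], [293.7, 140.9]), ([48, 17, 9, 8, 49], [242.2, 145.1]), ([59, 18, 8, 8, 43], [252.7, 145.8]), ([69, 19, 8, 8, 42], [263.0, 146.6]), ([79, 20, 8, 7, 47], [272.5, 147.8]), ([89, 21, 8, 7, 49], [282.9, 148.8]), ([99, 22, 9, 7, 53], [292.8, 150.0]), ([58, 27, 8, 8, 41], [251.8, 154.8]), ([68, 28, 8, 7, 44], [261.4, 155.9]), ([78, 29, 8, 8, 44], [271.8, 156.9]), ([88, 30, 8, 7, 47], [282.0, 157.8]), ([98, 31, 9, 7, 45], [292.4, 158.8]), ([56, 36, 16, 18, 210], [254.1, 169.4]), ([8, 39, 17, 15, 218], [206.1, 170.6])]
side [([71, 16, 12, 20, 212], [276.6, 225.4]), ([42, 87, 21, 19, 225], [251.6, 295.9])]
35 top [([47, 8, 11, 17, 144], [242.0, 141.1]), ([59, 9, 9, 8, 69], [252.8, 137.5]), ([69, 10, 9, 8, 68], [263.1, 138.5]), ([79, 11, 9, 8, 68], [273.1, 139.4]), ([89, 12, 9, 8, 67], [283.3, 140.4]), ([97, 12, 12, 27, 207], [292.7, 150.0]), ([58, 18, 9, 8, 70], [252.0, 146.5]), ([68, 19, 9, 8, 69], [262.1, 147.4]), ([77, 20, 10, 17, 136], [271.7, 152.8]), ([88, 21, 10, 8, 66], [282.4, 149.4]), ([46, 26, 10, 8, 72], [240.8, 154.5]), ([57, 27, 9, 8, 69], [250.9, 155.4]), ([67, 28, 9, 8, 69], [261.2, 156.4]), ([87, 30, 10, 8, 67], [281.6, 158.3]), ([56, 36, 20, 18, 233], [254.3, 169.3]), ([7, 39, 19, 15, 227], [206.1, 170.6])]
side [([70, 16, 14, 20, 228], [276.6, 225.5]), ([41, 85, 22, 21, 282], [250.8, 295.1])]
pad [0.5697733  0.28214496 0.114     ]
(array([0.55760945, 0.1717633 , 0.1999183 ]), np.float64(0.002619205315725829))
```

View pics/crop1.png

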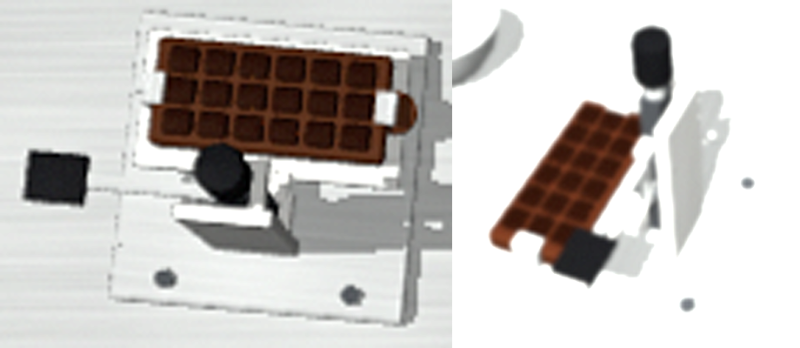

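```bash
cat >> h.py <<'E'
def down(psi):
    x,y,z,w=(R.from_euler("z",psi)*R.from_euler("x",np.pi)).as_quat(); return np.array([w,x,y,z])
def knob():
    t=imaging.capture("top");s=imaging.capture("side")
    return t,s
E
python3 - <<'E'
from h import *
t,s=knob()
k,e=tri(ray(t,254.2,169.4),ray(s,276.8,225.5)); pad=plane(t,206.1,170.6,.114)
pad2,e2=tri(ray(t,206.1,170.6),ray(s,251.2,296.5))
print(k,e,pad,pad2,e2)
# knob xy from each known height hypothesis (top view blob ~ top face)
for z in (.199,.219): print(z,plane(t,254.2,169.4,z))
for z in (.186,.206): print(z,plane(s,276.8,225.5,z))
psi=-np.arctan2(pad[0]-k[0],pad[1]-k[1]);print("psi",psi)
for a in (psi,psi+np.pi):
  for p in ([*k[:2],.3],[*k[:2],.17],[*k[:2],.24],[*pad[:2],.08]):
    q=solve_ik(p,down(a)); print(None if q is None else np.round(q,2))
E
```

```text
[0.56004379 0.17361563 0.18278905] 0.0006402414811977973 [0.570595   0.28195639 0.114     ] [0.57214577 0.28367203 0.10777393] 0.0010050472372355205
0.199 [0.55759023 0.1712284  0.199     ]
0.219 [0.55417108 0.16819116 0.219     ]
0.186 [0.5583645  0.17688529 0.186     ]
0.206 [0.54998081 0.19726067 0.206     ]
psi -0.09708293382908648
[-0.31  0.56 -0.12  1.6   0.07  0.99 -2.12]
[-0.46  0.72  0.14  1.76 -0.14  0.67 -1.91]
[-0.39  0.62  0.02  1.68 -0.02  0.84 -2.03]
[-0.66  0.92  0.24  1.65 -0.33  0.61 -1.91]
[ 0.13  0.7  -0.94  1.58  0.6   1.18  0.54]
[ 0.06  0.83 -0.81  1.73  0.74  0.92  0.42]
[ 0.1   0.75 -0.87  1.66  0.65  1.05  0.49]
[-0.2   0.97 -0.64  1.63  0.75  0.81  0.3 ]
```

Run:
```python
from h import *
q=down(-.1); k=[.5585,.172]
p=observe()["eef_pos"]
r.movel([p[0],p[1],.38],v=.25)
r.move_ptp([*k,.33],q)
r.movel([*k,.170],q,v=.15)
o=observe();print(o["time"],o["eef_pos"],o["ft_force"])
effector.close(50)
o=observe();print(o["time"],o["eef_pos"],o["ft_force"],o["opening"],o["grip_force"])
s=imaging.capture("side");cv2.imwrite("pics/grasp.png",cv2.resize(s["color"][150:330,180:380],None,fx=3,fy=3)[:,:,::-1])
```

```text
5.0667 [0.55913778 0.17231323 0.17086465] [-0.00409353 -0.10345231  0.20779506]
5.6333 [0.55888707 0.1742537  0.17077701] [-0.01125052  5.39257337  3.92146849] 0.3139011250688067 49.33108627796173
```

View pics/grasp.png

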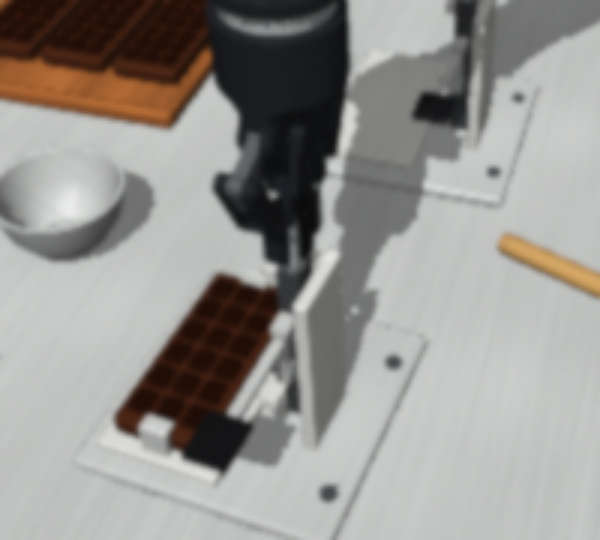

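The fingers are closed on the knob (opening about 27 mm). The platform is still down, with the pad near (215,440) in the crop. Next I'll lift in clicks.

Run:
```python
from h import *
q=down(-.1); z0=observe()["eef_pos"][2]
for d in (.024,.044,.0655):
    r.movel([.5588,.1745,z0+d],q,v=.06)
    o=observe();print(o["time"],o["eef_pos"],o["ft_force"],o["opening"])
s=imaging.capture("side");a=s["color"][120:330,180:380]
effector.open_jaws(); r.wait(.5)
o=observe();print(o["time"],o["ft_force"],o["opening"])
s=imaging.capture("side");b=s["color"][120:330,180:380]
cv2.imwrite("pics/lift.png",cv2.resize(np.hstack([a,b]),None,fx=2,fy=2)[:,:,::-1])
```

```text
6.25 [0.55886613 0.17428942 0.19433792] [ 2.58080506  2.09749215 -5.81479261] 0.3155882317223571
6.7333 [0.55884181 0.17430207 0.21470925] [ 2.89103674  2.48123441 -4.80524213] 0.31033286230028695
7.2417 [0.55883413 0.17430911 0.23631165] [ 2.83702391  2.06054062 -4.98886468] 0.3135266317121975
8.4 [ 0.55856695  0.75596348 -0.29200592] 1.000753738883522
```

View pics/lift.png

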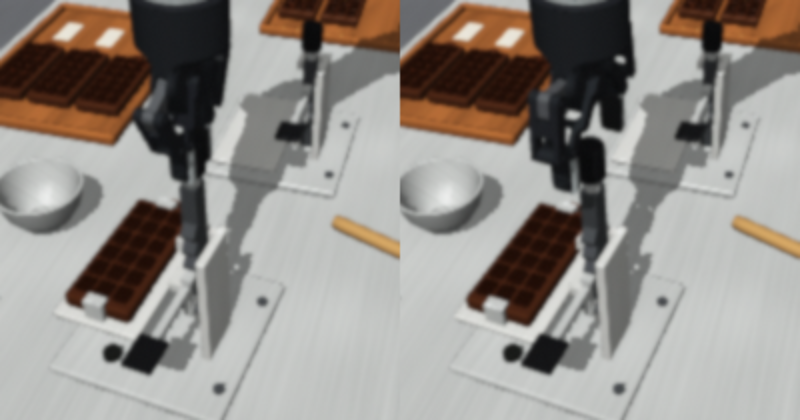

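After release (right panel) the platform stays raised and the knob, near (592,155), sits free between the open fingers. Next I'll retreat and measure the knob height.

Run:
```python
from h import *
q=down(-.1)
o=observe()["eef_pos"]
r.movel([o[0],o[1],.36],q,v=.2)
effector.close(20); r.wait(.3)
r.move_ptp([.571,.2825,.30],q)
o=observe();print(o["time"],o["eef_pos"],o["ft_force"],o["opening"])
t=imaging.capture("top");s=imaging.capture("side")
print(blobs(s,240,150,330,230,35)); print(blobs(s,200,270,300,330,35))
for v in range(190,240,4):
    pass
k=np.array([.5585,.1745])
def proj(c,P):
    w,x,y,z=c["rotation"];f=200/np.tan(np.radians(c["vfov"])/2)
    p=R.from_quat([x,y,z,w]).inv().apply(np.array(P)-c["position"]);return c["cx"]+f*p[0]/-p[2],c["cy"]-f*p[1]/-p[2]
for h in (0,.02,.04,.06): print(h,proj(s,[*k,.186+h]))
cv2.imwrite("pics/up.png",cv2.resize(s["color"][100:330,150:380],None,fx=2.5,fy=2.5)[:,:,::-1])
```

```text
10.85 [0.57076559 0.28300092 0.29933495] [ 0.19139705  0.07901297 -0.50773282] -0.0019289394612140517
[([0, 0, 20, 48, 582], [246.9, 167.4]), ([79, 32, 11, 8, 70], [324.3, 185.6]), ([28, 39, 14, 23, 267], [274.6, 199.8])]
[([42, 18, 21, 18, 217], [252.4, 296.6])]
0 (np.float64(277.16336266232275), np.float64(224.64549828303737))
0.02 (np.float64(276.55854825058617), np.float64(216.48562567069007))
0.04 (np.float64(275.9307654602757), np.float64(208.01587445816733))
0.06 (np.float64(275.2786805996435), np.float64(199.21825110140682))
```

View pics/up.png

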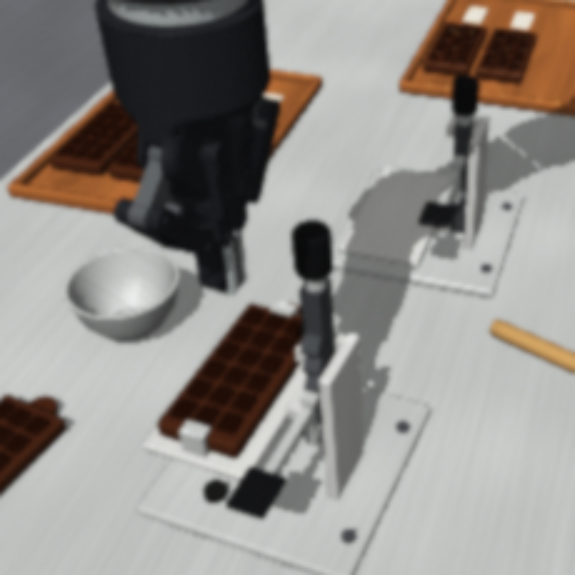

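The rail is in the top notch: the knob is at row 199.8 and 0.06 m predicts 199.2. The pad at (252,297) is clear. Next I'll press it with the finger line turned across the lever.

Run:
```python
from h import *
xy=[.571,.2845]
c=[(a,solve_ik([*xy,.30],down(a)),solve_ik([*xy,.084],down(a))) for a in (-.1+np.pi/2,-.1-np.pi/2)]
c=[(a,A,B) for a,A,B in c if A is not None and B is not None]
q0=observe()["q"]
a,A,B=min(c,key=lambda t:np.abs(np.array(t[1])-q0).max()); print(a,np.round(A,2),np.round(B,2)); q=down(a)
r.move_ptp([*xy,.20],q) if False else r.move_ptp([*xy,.30],q)
r.movel([*xy,.125],q,v=.15)
for z in (.110,.100,.092,.086):
    r.movel([*xy,z],q,v=.05); o=observe();print(o["time"],o["eef_pos"],o["ft_force"])
r.wait(1.0)
o=observe();print(o["time"],o["eef_pos"],o["ft_force"])
s=imaging.capture("side");print(blobs(s,262,180,330,250,35))
cv2.imwrite("pics/press.png",cv2.resize(s["color"][100:330,150:380],None,fx=2.5,fy=2.5)[:,:,::-1])
```

```text
1.4707963267948965 [-0.11  0.75 -0.86  1.41  0.58  1.24 -1.12] [-0.17  0.98 -0.71  1.62  0.8   0.85 -1.31]
13.9333 [0.57107486 0.28495369 0.11009841] [0.61242135 1.08613347 1.87648452]
14.2833 [0.57054808 0.28512538 0.10008771] [-0.83002224  3.14461176  2.40014583]
14.5917 [0.57086048 0.28472523 0.09183814] [-0.7284816   3.76439395  3.17195295]
14.8583 [0.57094129 0.28484809 0.08599338] [0.72777891 3.94951918 2.78329785]
15.8583 [0.57097582 0.28482153 0.08611631] [-0.12793656  5.25539498  3.50547431]
[([57, 2, 11, 8, 74], [324.3, 185.5]), ([8, 36, 14, 20, 234], [276.8, 225.5]), ([0, 46, 13, 24, 117], [265.8, 241.2])]
```

View pics/press.png

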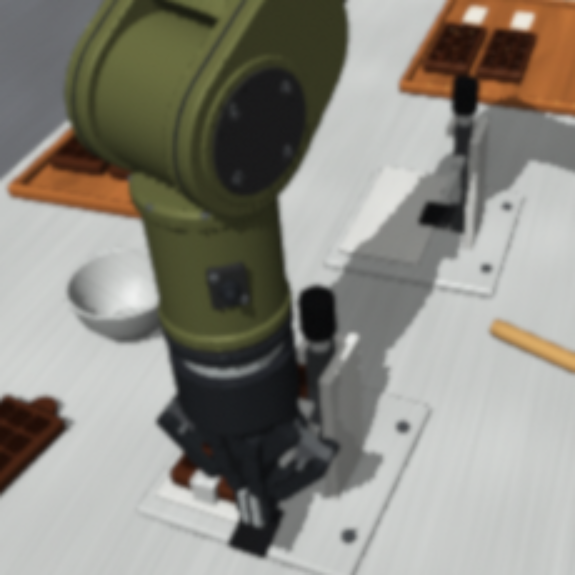

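The pad is held down by the fingers near (255,520), and the knob is back at its starting row of 225.5, so the rail is at 0. I'll retreat, check once more and hand in.

Run:
```python
from h import *
r.movel([.571,.2845,.30],v=.12); r.wait(.7)
o=observe();s=imaging.capture("side")
b=blobs(s,262,180,330,250,35);print(o["time"],o["eef_pos"],o["ft_force"],b)
if any(abs(x[1][1]-225.5)<1.2 and abs(x[1][0]-276.8)<2 for x in b): print(workorder.job_done())
```

```text
18.5417 [0.57098813 0.28450917 0.30000384] [0.04345243 0.56534397 0.33765832] [([57, 2, 11, 8, 70], [324.3, 185.6]), ([8, 35, 14, 21, 236], [276.8, 225.5])]
the job is handed in; nothing more can be done
None
```

I lifted the loaded stand's rail to its top notch and let go, then pressed the lever pad so it dropped back to the bottom. The camera confirmed both positions. The empty stand was not touched, the arm is clear, and the job was handed in at about 18.5 s; no verdict came back.

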